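# Find the rocking jar lid and press it home

## Robot

A 7-joint arm with a two-finger parallel gripper is mounted at the origin on the work surface. World frame = base frame: x ahead of the robot, y to its left, z up, the work surface at z = 0. Lengths are in m, angles in rad, forces in N, time in s.
With the tool pointing down it reaches from about 0.35 to 0.9 m from the base axis. Payload 8.1 kg.
Tool frame: the origin (TCP) lies between the finger pads; the fingertips stand 14 mm ahead of it and the grasp point (between the pads) lies 5 mm behind it; z points along the fingers, y is the direction in which the jaws open and shut (so a half turn about z gives the same grasp; the last joint's range is limited). The gripper opens to 92 mm and grips with 3 to 60 N. Pads are 19 mm wide; open, the fingers measure 130 mm over their backs; the gripper's body (75 mm by 190 mm) begins 47 mm behind the grasp point.
Start: joints at [-1.331, 0.434, 0.025, 1.573, -0.012, 1.134, -0.075], TCP at [0.21, 0.589, 0.241] pointing down, gripper open.
Joint ranges: [-2.62, 2.62], [-0.44, 2.09], [-1.27, 1.32], [0.08, 2.57], [-1.32, 4.46], [0.12, 2], [-2.74, 2.74]. Speed limits (rad/s): [2.22, 2.22, 3.01, 3.01, 3.14, 3.14, 3.14].

## Interface

Orientations are given as a 3x3 rotation matrix whose columns are the frame's x, y, z axes.
In Python, from bench import telemetry, cams, sign_off gives the robot as it stands. The module is installed in compiled form; this text tells all that it offers.
- The arm moves only by the tool move_arm, never from a script. Its argument "series" is one flat list of numbers, 7 for each row, row after row: the turn, a rotation vector about the tool's x, y, z in degrees, then the shift along the tool's x, y, z in mm, then the closure, from 0 (fully open) to 1 (shut). A call has 1 to 12 rows; each row shifts and turns the commanded pose from where the row before left it, along the tool's axes as they then stand; what a row does not reach is not made up. A row lasts 1/12 s, in which the tool goes at most 41.7 mm and 7.16 degrees, less where a joint would pass 70% of its speed; a pose out of reach is approached as far as the arm can. A call with a gripper value outside its range is refused whole. The fingers move at their own pace and stop on an object; the grip force is fixed at half the most. Time passes only in rows, so rows that do not move let the fingers close. It gives the time, the measured TCP pose, the force and the opening at its end, in the units of the state.
- telemetry.observe(): the state, without advancing time (a new reading comes with each control period).
- cams.camera(name): name is "scene" or "top" or "wrist"; returns a dict with "pixels" (420x560x3 uint8, red, green, blue), "range_z" (420x560 float32, m along the optical axis (not along the pixel's ray), 0 where there is no reading), "camera_matrix" (3x3 intrinsics, pixels), "cam_to_world" (4x4, takes a point from camera to world coordinates). Camera axes: x right, y down, z forward; pixel columns grow to the right and rows downward; lengths in m; the calibration is good to about 2 mm. The wrist camera is an equidistant fisheye: a pixel r from the principal point sees the ray r / f radians off the axis. A picture is of the moment at which its call begins.
- sign_off(): hands the job in, once; it reports no verdict.
The state is a dict: "t": time; "joint_pos": joint angles; "joint_vel": joint speeds; "joint_torque": joint torques, N m; "ee_pos": TCP position; "orientation": TCP orientation; "force": force on the tool from outside, world axes, zero at the start; "torque": the same for the moment, N m; "grip_width": opening from 0.0 (shut) to 1.0 (fully open).
Only numpy, scipy, OpenCV 4.12 (cv2) and the standard library are available. Lean on these libraries where they do the work, as an engineer would, in place of code of your own. Each camera call takes 0.05 s, during which the arm holds its last target.

## Task

One of the four wooden lids on the white jars is not home and rocks. With closed fingertips press lightly near the edge of the lids until you find the one that tips under the finger, then let it level out and press it firmly down in its middle until it sits fully home and level. Only press: lift no lid, leave everything else on the counter where it is, and finish clear of everything.

Things in the scene. Friction and masses are not known exactly. Their poses are not given: they have to be found in the camera images.
- slab: marble pastry slab 300 x 500 x 15 mm, fixed, long side along its y; origin: centre of its underside. On it stand, fixed, four square white jars, 84 mm wide, mouth 72 mm, 92 to 98 mm tall: hand-made and unequal, so a lid's height does not tell whether it is home
- lid_a: one of four identical flat wooden lids: plate 86 x 86 x 10 mm, under it a plug 64 mm square and 8 mm deep that hangs in the jar's mouth with 4 mm play. Origin: centre of the plate's underside, so the face to press is 10 mm above it; z up, x and y along the sides. About 160 g. A lid that is home does not give anywhere
- lid_b: lid, same as lid_a. Any one of the four lids is not home: it stands level but 4 mm too high, on a bunched rubber seal under its middle (20 mm square). A light push (1 to 5 N) 28 to 35 mm out from the centre, on any side, tips it about 0.12 rad until that edge meets the rim; let go, it falls back level
- lid_c: lid, same as lid_a. Whichever lid is the one not home: pushed within 8 mm of its centre with more than about 11 N it goes down 4 mm, stops on the jar's rim and stays down
- lid_d: lid, same as lid_a
- ramekin_1: white ceramic ramekin, 78 mm across, 42 mm high, stands on the marble slab in front of the jars (robot side); origin: centre of its underside. Bystander, not to be disturbed
- ramekin_2: second ramekin, like ramekin_1. Bystander, not to be disturbed
- scoop: red plastic scoop, 160 mm long, 50 mm wide, 30 mm high, lies on the slab behind the jars; origin: underside, 6 mm in front of the back wall of its pan; x points from handle to pan. Bystander, not to be disturbed
- dish: glass dish, 150 mm across, 50 mm high, on the counter to the left; origin: centre of its underside. Bystander, not to be disturbed
- rolling_pin: maple rolling pin, 50 mm thick, 394 mm long along its x axis, on the counter to the right; origin: under its middle, at counter height at the start. Bystander, not to be disturbed
- cutter: steel ring cutter, 70 mm across, 30 mm high, on the slab between the ramekins; origin: centre of its underside. Bystander, not to be disturbed
There are look-alikes about, which are no part of the job. Leave any turquoise look-alike of the lid_c alone. What is shaped like the lid_d but purple is not meant.

How it is judged:
On the way, in this order (a step that is already met when the one before it is completed fails the run):
1. a lid is seen to rock: pressed off its middle by the fingers, it tips by more than 0.05 rad (((angle between lid_a's own z axis and vertical above 0.05 rad and contact force between the fingers and lid_a above 0.2 N) or (angle between lid_b's own z axis and vertical above 0.05 rad and contact force between the fingers and lid_b above 0.2 N) or (angle between lid_c's own z axis and vertical above 0.05 rad and contact force between the fingers and lid_c above 0.2 N) or (angle between lid_d's own z axis and vertical above 0.05 rad and contact force between the fingers and lid_d above 0.2 N))), for 0.1 s.
2. all four lids lie home on their jars' rims, level (height (world z) of lid_a below 0.1123 m and angle between each of lid_a, lid_b, lid_c, lid_d's own z axis and vertical below 0.025 rad and linear speed of each of lid_a, lid_b, lid_c, lid_d below 0.01 m/s and height (world z) of lid_b below 0.1098 m and height (world z) of lid_c below 0.1088 m and height (world z) of lid_d below 0.1143 m), for 0.2 s.
At the end, for the whole second after the job is handed in: All four lids are home on their jars' rims (within 1.3 mm) and level (within 0.025 rad), at rest, and the ramekins, scoop, dish, rolling pin and cutter are within 30 mm of where they were (all of step 2 and distance of each of ramekin_1, ramekin_2, scoop, dish, rolling_pin, cutter from where it was at the start of the episode below 0.03 m); the robot touches nothing.
It fails at once if a lid is lifted off its jar (more than 13 mm) or carried away sideways (more than 15 mm) (height (world z) of lid_a above 0.124 m or distance of any of lid_a, lid_b, lid_c, lid_d from where it was at the start of the episode above 0.015 m or height (world z) of lid_b above 0.1215 m or height (world z) of lid_c above 0.1205 m or height (world z) of lid_d above 0.126 m).
It fails at once if a bystander is pushed or carried more than 30 mm (distance of any of ramekin_1, ramekin_2, scoop, dish, rolling_pin, cutter from where it was at the start of the episode above 0.03 m).
It also fails if it takes over 48 s, if anything falls off the work surface, if the arm or the gripper's body presses on something with over 40 N, if the wrist force passes 120 N, or if a joint passes its speed limit or range.

## Working session

There is one attempt and no reset: what is moved stays moved. The work goes in short steps, Python scripts to look and compute and a tool call to move; the robot and the scene stay as the last step left them, time stands still between calls to the robot, and variables do not carry over. Pictures are saved under pics/ and viewed, and the job is handed in when it is done.

Besides the shell and the picture viewer there is one more tool, called after "Emit:" as name(argument=value, ...) on one line, values as JSON. move_arm: Moves the arm, as the interface text tells. Its arguments: {"type":"object","properties":{"series":{"type":"array","items":{"type":"number"}}},"required":["series"]}

```bash
mkdir -p pics
python3 - <<'E'
from bench import telemetry,cams
import cv2,numpy as np
s=telemetry.observe()
for k in ('t','ee_pos','orientation','force','grip_width'): print(k,s[k])
for n in('scene','top'):
    c=cams.camera(n); cv2.imwrite(f'pics/{n}0.png',c['pixels'][...,::-1]); np.savez(f'pics/{n}0.npz',**c)
E
```

```text
t 0.0
ee_pos [0.20993631 0.58815471 0.2399487 ]
orientation [[-9.41816588e-01  3.36126996e-01 -3.96880266e-04]
 [ 3.36127203e-01  9.41815382e-01 -1.51304222e-03]
 [-1.34786396e-04 -1.55841051e-03 -9.99998777e-01]]
force [-0.00303719 -0.64879337 -0.16701824]
grip_width 1.0008076352323614
```

```bash
ls pics
```

```text
scene0.npz
scene0.png
top0.npz
top0.png
```

View pics/top0.png

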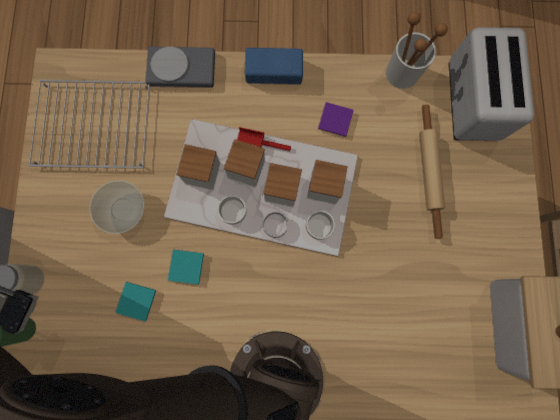

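View pics/scene0.png

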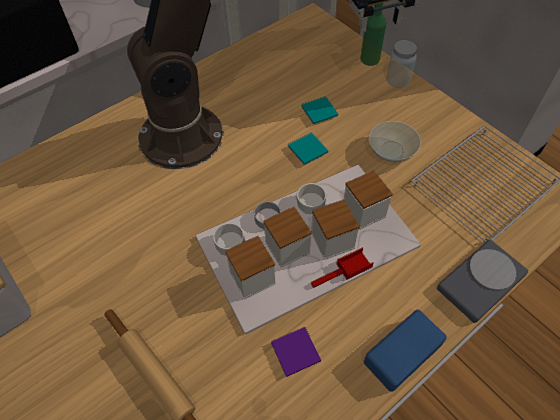

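Top picture: brown lids at about (198,163), (245,159), (283,182) and (328,179). The turquoise squares (186,267), (136,301) and the purple one (336,119) lie flat on the counter and are look-alikes. Next I fit each lid's top from depth.

```bash
cat > h.py <<'E'
import numpy as np,cv2
def world(c):
    z=c['range_z'];K=c['camera_matrix'];T=c['cam_to_world']
    v,u=np.indices(z.shape)
    p=np.stack([(u-K[0,2])/K[0,0]*z,(v-K[1,2])/K[1,1]*z,z],-1)
    return p@T[:3,:3].T+T[:3,3]
E
python3 - <<'E'
from h import *
for n in('top','scene'):
    c=dict(np.load(f'pics/{n}0.npz')); P=world(c); px=c['pixels'].astype(int)
    m=(px[...,0]-px[...,2]>35)&(P[...,2]>.105)&(P[...,2]<.135)&(P[...,0]>.3)&(c['range_z']>0)
    k,l,st,ce=cv2.connectedComponentsWithStats(m.astype(np.uint8))
    print(n, 'cam',c['cam_to_world'][:3,3])
    for i in range(1,k):
        if st[i,4]<150: continue
        q=P[l==i]; r=cv2.minAreaRect((q[:,:2]*1000).astype(np.float32))
        A=np.c_[q[:,:2]-q[:,:2].mean(0),np.ones(len(q))];f=np.linalg.lstsq(A,q[:,2],rcond=None)[0]
        print(ce[i].round(),st[i,4],'rect',np.round(r[0],1),np.round(r[1],1),round(r[2],1),'mean',(q.mean(0)*1000).round(1),'med z',np.round(np.median(q[:,2])*1000,1),'slope',f[:2].round(3))
    cv2.imwrite(f'pics/{n}_crop.png',cv2.resize(c['pixels'][100:260,150:370] if n=='top' else c['pixels'][150:340,190:430],None,fx=3,fy=3,interpolation=cv2.INTER_CUBIC)[...,::-1])
E
```

```text
top cam [0.24356267 0.01362468 1.18848172]
[244. 158.] 1007 rect [569.5  92.5] [85.7 85.8] 72.5 mean [568.6  92.2 123.1] med z 123.1 slope [-0.005 -0.004]
[196. 163.] 1029 rect [556.4 217.7] [87.5 85.3] 77.5 mean [555.7 217.2 121.7] med z 121.7 slope [-0.001 -0.003]
[328. 178.] 1029 rect [ 520.2 -128.6] [85.4 85.9] 78.7 mean [ 519.6 -128.5  121.2] med z 121.2 slope [-0.002  0.004]
[282. 181.] 1028 rect [510.1  -8.8] [85.  85.5] 79.2 mean [509.9  -9.1 118.7] med z 118.7 slope [-0.002  0.001]
scene cam [ 1.01517681 -0.42068159  1.14149122]
[369. 189.] 982 rect [558.1 216.3] [87.5 88.4] 78.3 mean [560.7 215.4 121.3] med z 121.4 slope [-0.004  0.001]
[335. 219.] 1102 rect [571.9  91.3] [85.7 86.5] 72.8 mean [573.8  90.1 123. ] med z 123.1 slope [-0.009  0.001]
[287. 227.] 1126 rect [513.8  -9.8] [85.8 87.9] 78.9 mean [515.2 -11.2 118.3] med z 118.4 slope [-0.009  0.004]
[250. 258.] 1265 rect [ 523.5 -129.2] [86.  87.9] 79.3 mean [ 525.2 -130.5  120.8] med z 120.9 slope [-0.006 -0.   ]
```

Emit:
move_arm(series=[0,0,0,0,0,-35,0,0,0,0,0,0,-35,0,0,0,0,-35,-20,0,0,0,0,0,-35,-20,0,0,0,0,0,-35,-20,0,1,0,0,0,-35,-20,0,1,0,0,0,-35,-20,0,1,0,0,0,-35,-20,0,1])

```text
t: 0.77
ee_pos: [0.3683, 0.4032, 0.3105]
orientation: [[-0.942, 0.336, -0.0], [0.336, 0.942, -0.0], [0.0, -0.0, -1.0]]
force: [1.5, 0.7, -0.3]
grip_width: 0.755
```

View pics/scene_crop.png

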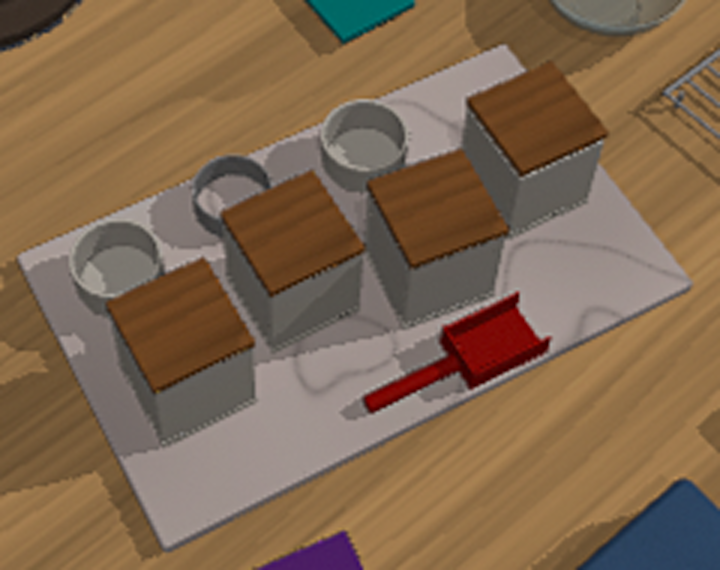

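Emit:
move_arm(series=[0,0,0,-34.5,-19.4,0,1,0,0,0,-34.5,-19.4,0,1,0,0,0,-34.5,-19.4,0,1,0,0,0,-34.5,-19.4,0,1,0,0,0,-34.5,-19.4,0,1,0,0,0,-34.5,-19.4,0,1,0,0,-4,0,0,35,1,0,0,-3.5,0,0,35,1,0,0,0,0,0,35,1,0,0,0,0,0,35,1,0,0,0,0,0,0,1,0,0,0,0,0,0,1])

```text
t: 1.77
ee_pos: [0.5222, 0.2252, 0.1697]
orientation: [[-0.978, 0.211, -0.004], [0.211, 0.978, -0.002], [0.003, -0.003, -1.0]]
force: [0.3, 0.5, 1.3]
grip_width: 0.004
```

Run:
```python
from bench import telemetry,cams
import cv2
c=cams.camera('scene'); cv2.imwrite('pics/s1.png',cv2.resize(c['pixels'][100:300,200:460],None,fx=3,fy=3)[...,::-1])
print(telemetry.observe()['force'],telemetry.observe()['ee_pos'])
```

```text
[ 0.21672186 -1.06265574  0.3217047 ] [0.52364622 0.22589744 0.17164722]
```

View pics/s1.png

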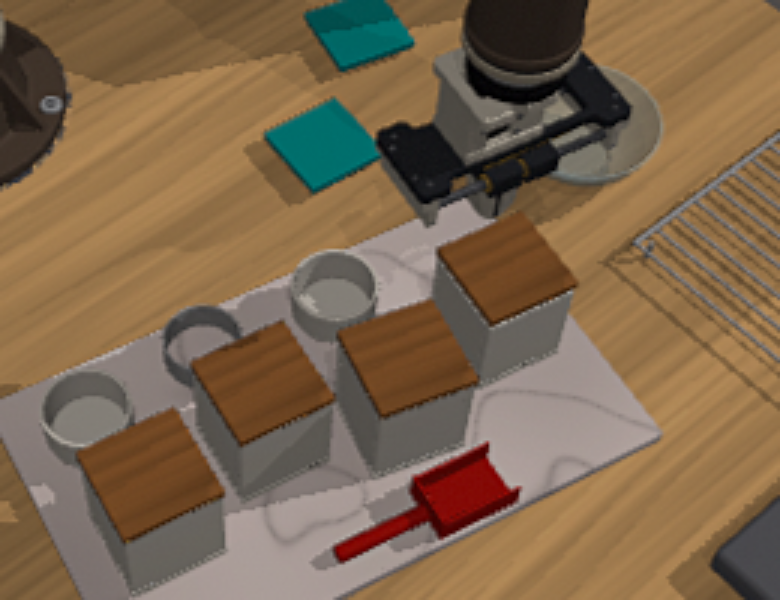

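Emit:
move_arm(series=[0,0,0,0,0,16,1,0,0,0,0,0,14,1,0,0,0,0,0,0,1,0,0,0,0,0,0,1,0,0,0,0,0,1,1,0,0,0,0,0,1,1,0,0,0,0,0,1,1,0,0,0,0,0,1,1,0,0,0,0,0,0,1])

```text
t: 2.57
ee_pos: [0.5234, 0.2258, 0.1369]
orientation: [[-0.978, 0.21, 0.0], [0.21, 0.978, 0.0], [-0.0, 0.0, -1.0]]
force: [0.6, -0.0, -0.4]
grip_width: 0.001
```

Run:
```python
from bench import telemetry
s=telemetry.observe(); print(s['t'],s['force'],s['ee_pos'])
```

```text
2.5667 [ 0.63100259 -0.00327773 -0.40268683] [0.52338312 0.22583412 0.13686826]
```

Tip at 122.9 mm with no contact yet, so I go on in 1 mm steps.

Emit:
move_arm(series=[0,0,0,0,0,1,1,0,0,0,0,0,1,1,0,0,0,0,0,0,1])

```text
t: 2.82
ee_pos: [0.5229, 0.2259, 0.1346]
orientation: [[-0.978, 0.21, -0.001], [0.21, 0.978, 0.0], [0.001, -0.0, -1.0]]
force: [-2.0, 0.3, 2.0]
grip_width: 0.003
```

Emit:
move_arm(series=[0,0,0,0,0,0.5,1,0,0,0,0,0,0,1])

```text
t: 2.98
ee_pos: [0.5228, 0.226, 0.1342]
orientation: [[-0.978, 0.21, -0.001], [0.21, 0.978, 0.0], [0.001, -0.0, -1.0]]
force: [-4.5, 0.3, 5.0]
grip_width: 0.006
```

Run:
```python
from bench import telemetry,cams
from h import *
c=cams.camera('scene');P=world(c);px=c['pixels'].astype(int)
cv2.imwrite('pics/s2.png',cv2.resize(c['pixels'][130:260,310:440],None,fx=4.5,fy=4.5)[...,::-1])
c2=cams.camera('wrist');cv2.imwrite('pics/w2.png',c2['pixels'][...,::-1])
P0=world(dict(np.load('pics/scene0.npz')))
for u,v in[(360,185),(369,189),(380,190),(368,200),(375,180)]: print(u,v,P0[v,u].round(4),P[v,u].round(4))
s=telemetry.observe();print(s['t'],s['force'],s['ee_pos'])
```

```text
360 185 [0.5386 0.2067 0.1212] [0.5383 0.2071 0.1206]
369 189 [0.563  0.2136 0.1237] [0.563  0.2135 0.1238]
380 190 [0.5832 0.2314 0.1251] [0.5838 0.2305 0.1264]
368 200 [0.5834 0.1906 0.1194] [0.5861 0.1867 0.1259]
375 180 [0.5512 0.2472 0.1205] [0.5503 0.2485 0.1184]
3.0833 [-4.13642247  0.29793903  5.33318899] [0.5229391  0.22599623 0.13426599]
```

View pics/s2.png

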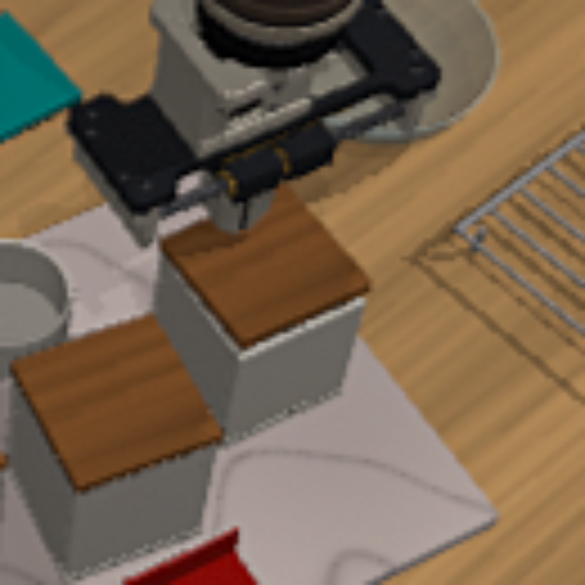

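View pics/w2.png

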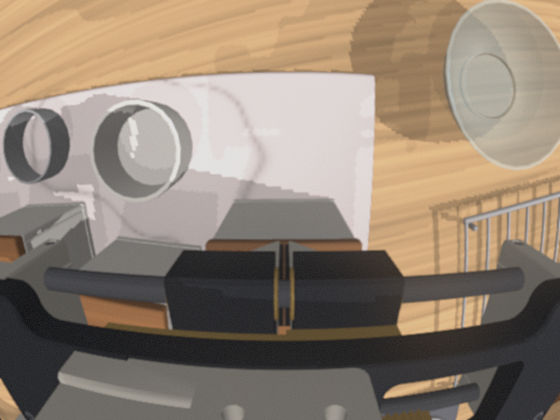

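```bash
cat >> h.py <<'E'
def fits(c,n=None):
    P=world(c);px=c['pixels'].astype(int)
    m=(px[...,0]-px[...,2]>35)&(P[...,2]>.105)&(P[...,2]<.14)&(P[...,0]>.4)&(c['range_z']>0)
    for nm,x,y in[('L',.5575,.217),('ML',.571,.092),('MR',.512,-.0093),('R',.522,-.129)]:
        q=P[m&(np.hypot(P[...,0]-x,P[...,1]-y)<.058)]
        if len(q)<80: print(nm,'few');continue
        for _ in range(3):
            A=np.c_[q[:,:2]-[x,y],np.ones(len(q))];f=np.linalg.lstsq(A,q[:,2],rcond=None)[0]
            r=q[:,2]-A@f; q=q[abs(r)<2.5*r.std()]
        print(nm,len(q),'slope',f[:2].round(3),'z',round(f[2]*1000,1),'cen',(q.mean(0)*1000).round(1))
E
python3 - <<'E'
from bench import cams
from h import *
print('before');fits(dict(np.load('pics/scene0.npz')))
print('now');fits(cams.camera('scene'));print('top');fits(cams.camera('top'))
E
```

```text
before
L 947 slope [0.001 0.001] z 121.4 cen [560.2 215.1 121.4]
ML 1059 slope [-0.006 -0.002] z 123.0 cen [573.4  90.5 123. ]
MR 1098 slope [-0.001  0.003] z 118.5 cen [514.3 -10.9 118.5]
R 1216 slope [-0.    -0.003] z 120.9 cen [ 524.5 -130.2  120.9]
now
L 836 slope [ 0.075 -0.012] z 121.9 cen [562.3 214.1 122.4]
ML 1077 slope [-0.003  0.002] z 122.9 cen [573.3  90.3 122.9]
MR 1100 slope [-0.003  0.   ] z 118.5 cen [514.9 -11.2 118.5]
R 1223 slope [-0.003 -0.001] z 120.9 cen [ 524.4 -130.   120.9]
top
L 86 slope [ 0.065 -0.03 ] z 122.2 cen [580.1 182.5 124.7]
ML 983 slope [ 0.006 -0.   ] z 123.2 cen [568.6  91.8 123.2]
MR 1018 slope [0.002 0.003] z 118.7 cen [509.8  -8.8 118.7]
R 1009 slope [-0.003  0.002] z 121.2 cen [ 519.6 -128.4  121.2]
```

The left lid (scene pixel 369,189) tips by about 0.075 rad toward the finger in both cameras, at about 5 N; the other three stay flat. I let go and check that it levels.

Emit:
move_arm(series=[0,0,0,0,0,-3,1,0,0,0,0,0,-10,1,0,0,0,0,0,-20,1,0,0,0,0,0,0,1,0,0,0,0,0,0,1])

```text
t: 3.6
ee_pos: [0.5247, 0.2259, 0.1688]
orientation: [[-0.978, 0.211, 0.003], [0.211, 0.978, 0.001], [-0.003, 0.002, -1.0]]
force: [-0.1, 0.0, -0.6]
grip_width: 0.005
```

Run:
```python
from bench import cams,telemetry
from h import *
c=cams.camera('scene');fits(c);t=cams.camera('top');print('top');fits(t)
cv2.imwrite('pics/s3.png',cv2.resize(c['pixels'][130:260,310:440],None,fx=4.5,fy=4.5)[...,::-1])
P=world(c);px=c['pixels'].astype(int);m=(px[...,0]-px[...,2]>35)&(P[...,2]>.112)&(P[...,2]<.13)&(np.hypot(P[...,0]-.5575,P[...,1]-.217)<.07)
r=cv2.minAreaRect((P[m][:,:2]*1000).astype(np.float32));print(r)
s=telemetry.observe();print(s['t'],s['force'],s['ee_pos'])
```

```text
L 955 slope [ 0.002 -0.002] z 121.5 cen [560.  215.5 121.5]
ML 1065 slope [ 0.004 -0.   ] z 122.9 cen [573.3  90.5 123. ]
MR 1089 slope [-0.001  0.002] z 118.4 cen [514.8 -11.4 118.4]
R 1207 slope [ 0.001 -0.006] z 120.8 cen [ 524.4 -130.   120.8]
top
L few
ML 996 slope [-0.004 -0.001] z 123.1 cen [568.4  92.5 123.1]
MR 1015 slope [-0.002  0.001] z 118.6 cen [510.   -8.9 118.6]
R 1009 slope [-0.003  0.   ] z 121.1 cen [ 519.6 -128.2  121.1]
((558.1437377929688, 216.57498168945312), (87.61807250976562, 90.128173828125), 78.23401641845703)
3.7 [-0.95614829 -0.1411667  -0.42351223] [0.52347894 0.22561624 0.16727311]
```

View pics/s3.png

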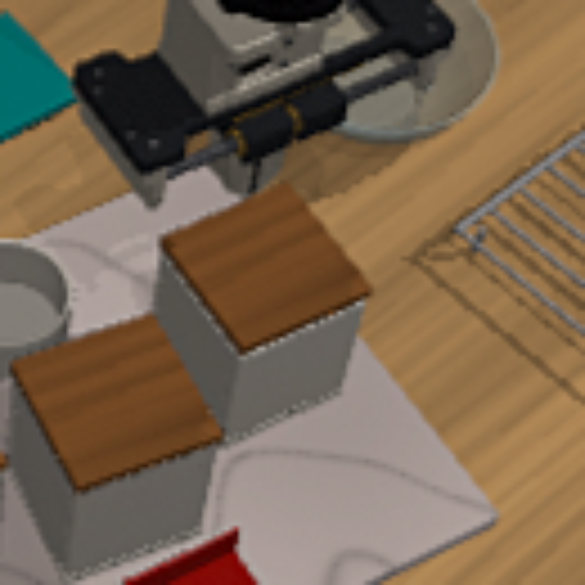

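Emit:
move_arm(series=[0,0,0,-17.5,-0.7,0,1,0,0,0,-17.4,-0.7,0,1,0,0,0,0,0,0,1,0,0,0,0,0,0,1,0,0,0,0,0,14,1,0,0,0,0,0,12,1,0,0,0,0,0,4,1,0,0,0,0,0,0,1,0,0,0,0,0,0,1])

```text
t: 4.45
ee_pos: [0.5567, 0.2173, 0.1373]
orientation: [[-0.978, 0.21, -0.001], [0.21, 0.978, -0.0], [0.001, -0.0, -1.0]]
force: [-0.1, -0.5, 1.0]
grip_width: 0.002
```

Run:
```python
from bench import telemetry
s=telemetry.observe(); print(s['t'],s['force'],s['ee_pos'])
```

```text
4.45 [-0.12486965 -0.48593754  0.95622239] [0.55673341 0.21727786 0.13726789]
```

Over the middle (556.7, 217.3), with the tip about 2 mm above the lid. Pressing now.

Emit:
move_arm(series=[0,0,0,0,0,1,1,0,0,0,0,0,1,1,0,0,0,0,0,1,1,0,0,0,0,0,0,1])

```text
t: 4.78
ee_pos: [0.5574, 0.2173, 0.1348]
orientation: [[-0.978, 0.21, 0.001], [0.21, 0.978, 0.001], [-0.001, 0.001, -1.0]]
force: [-0.4, -0.4, 2.6]
grip_width: 0.004
```

Emit:
move_arm(series=[0,0,0,0,0,1,1,0,0,0,0,0,1,1,0,0,0,0,0,0,1])

```text
t: 5.03
ee_pos: [0.5575, 0.2173, 0.133]
orientation: [[-0.978, 0.21, 0.001], [0.21, 0.978, 0.001], [-0.001, 0.001, -1.0]]
force: [-1.1, -0.3, 5.8]
grip_width: 0.005
```

Emit:
move_arm(series=[0,0,0,0,0,1,1,0,0,0,0,0,1,1,0,0,0,0,0,0,1])

```text
t: 5.28
ee_pos: [0.5575, 0.2173, 0.1318]
orientation: [[-0.978, 0.211, 0.001], [0.211, 0.978, 0.001], [-0.001, 0.001, -1.0]]
force: [-4.4, -1.9, 14.4]
grip_width: 0.003
```

Emit:
move_arm(series=[0,0,0,0,0,1,1,0,0,0,0,0,1,1,0,0,0,0,0,0,1])

```text
t: 5.53
ee_pos: [0.5576, 0.2173, 0.1317]
orientation: [[-0.978, 0.211, 0.002], [0.211, 0.978, 0.002], [-0.001, 0.002, -1.0]]
force: [-11.6, -3.2, 33.4]
grip_width: 0.008
```

The lid stopped hard at a tip height of 117.7 mm under 33 N, 4 mm lower than before. I lift straight up and check.

Emit:
move_arm(series=[0,0,0,0,0,-4,1,0,0,0,0,0,-6,1,0,0,0,0,0,-30,1,0,0,0,0,0,-40,1,0,0,0,0,0,-40,1,0,0,0,20,0,-35,1,0,0,0,40,0,0,1,0,0,0,40,0,0,1,0,0,0,40,0,0,1,0,0,0,0,0,0,1,0,0,0,0,0,0,1])

```text
t: 6.45
ee_pos: [0.4184, 0.2474, 0.2837]
orientation: [[-0.978, 0.207, 0.0], [0.207, 0.978, 0.001], [0.0, 0.001, -1.0]]
force: [0.9, -0.4, 0.0]
grip_width: 0.004
```

Run:
```python
from bench import cams,telemetry
from h import *
c=cams.camera('scene');fits(c);t=cams.camera('top');print('top');fits(t)
cv2.imwrite('pics/s4.png',c['pixels'][...,::-1]);cv2.imwrite('pics/t4.png',t['pixels'][...,::-1])
s=telemetry.observe();print(s['t'],s['force'],s['ee_pos'])
```

```text
L 945 slope [ 0.    -0.003] z 117.5 cen [559.9 215.5 117.5]
ML 1068 slope [-0.003  0.001] z 122.8 cen [573.4  90.6 122.8]
MR 1091 slope [ 0.001 -0.001] z 118.4 cen [514.6 -10.9 118.4]
R 1217 slope [0.001 0.   ] z 120.9 cen [ 524.5 -130.2  120.9]
top
L 1008 slope [0.    0.001] z 117.6 cen [555.7 217.2 117.6]
ML 995 slope [-0.005  0.003] z 123.0 cen [568.4  92.3 123. ]
MR 1009 slope [-0.006  0.   ] z 118.7 cen [509.6  -8.5 118.8]
R 1007 slope [-0.001 -0.003] z 121.3 cen [ 519.7 -128.4  121.3]
6.55 [ 0.47651856 -0.20588918 -0.0934102 ] [0.42091733 0.24642734 0.28359325]
```

View pics/s4.png

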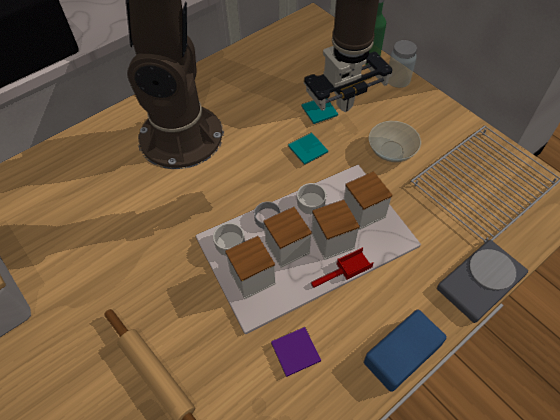

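View pics/t4.png

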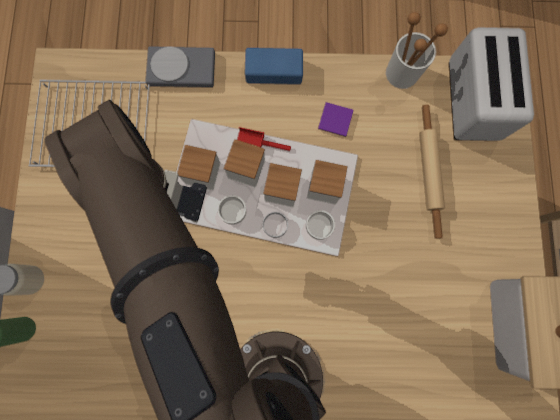

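The pictures show all four lids level. The left lid (369,189 in scene) is now 4 mm lower, the bystanders are unmoved and the gripper hangs clear at 284 mm.

```bash
python3 -c "
from bench import sign_off; print(sign_off())"
```

```text
the job is handed in; nothing more can be done
None
```

I found the lid that was not home, pressed it down and handed the job in after about 6.5 s of robot time. It was the leftmost lid, at about (0.557, 0.217).

- **Finding it:** I pressed about 34 mm off its middle with closed fingertips at about 5 N. It tipped about 0.075 rad in the scene camera, and the partly hidden top view agreed. When I let go it fell back level at a top height of 121.5 mm. I started there because, of the two lids whose heights could fit a raised one, it was the nearer. It tipped on the first press, so I did not press the other three.
- **Pressing it home:** I pressed its middle with up to 33 N. It went down 4 mm and stopped hard.
- **Last checks:** Its top is now at 117.5 to 117.6 mm in both cameras, with a slope under 0.004. The other lids are unchanged, with slopes no more than 0.006. By eye, the ramekins, scoop, rolling pin and cutter are where they were, and so is the dish, though only the scene picture shows it, as the arm hides it from above. The tool is clear at z = 0.284 m with no contact force.

No check failed. The two cameras differ by about 3 to 5 mm in the lids' x positions, so I used the average.

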